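# Make up a gift basket

## Robot

A 6-joint arm with a two-finger parallel gripper is mounted at the origin on the work surface. World frame = base frame: x ahead of the robot, y to its left, z up, the work surface at z = 0. Lengths are in m, angles in rad, forces in N, time in s.
With the tool pointing down it reaches from about 0.35 to 0.975 m from the base axis. Payload 4.9 kg.
Tool frame: the origin (TCP) lies on the mounting face of the last link; the fingertips stand 173 mm ahead of it and the grasp point (between the pads) lies 155 mm ahead of it; z points along the fingers, y is the line along which they close (so a half turn about z gives the same grasp; the last joint's range is limited). The gripper opens to 85 mm and grips with 20 to 120 N. Pads are 22 mm wide; open, the fingers measure 114 mm over their backs; the gripper's body (76 mm by 85 mm) begins 54 mm behind the grasp point. The pads swing forward as they close: fully open they stand 13 mm farther back than shut.
Start: joints at [1.093, 0.053, 1.613, -0, 1.476, -0.119], TCP at [0.219, 0.585, 0.405] pointing down, gripper open.
Joint ranges: [-3.01, 3.01], [-1.01, 2.22], [0.06, 2.58], [-1.02, 4.17], [0.09, 2.62], [-3.14, 3.14]. Speed limits (rad/s): [2.57, 2.57, 3.14, 3.14, 3.14, 3.14].

## Interface

Orientations are given as a rotation vector (axis times angle).
In Python, from bench import ctrl gives the robot as it stands.
- The arm moves only by the tool play_rows, never from a script. Its argument "targets" is a list of rows, each a list of 7 numbers: the finger opening in mm, from 0 to 85.4, then the shift along the tool's x, y, z as a fraction of full scale, then the turn, a rotation vector about the tool's x, y, z as a fraction of full scale. In form: [[grip, tx, ty, tz, wx, wy, wz], ...]. A call has exactly 5 rows; each row shifts and turns the commanded pose from where the row before left it, along the tool's axes as they then stand; what a row does not reach is not made up. Full scale, the value 1, is 3 cm for a shift and 360 degrees for a turn. A row lasts 1/8 s, in which the tool goes at most 62.5 mm and 10.7 degrees, less where a joint would pass 70% of its speed; a pose out of reach is approached as far as the arm can. A call with a number of a shift or a turn outside -1 to 1 is refused whole. A call with a gripper value outside its range is refused whole. The fingers move at their own pace and stop on an object; "newtons" is the grip in N (left out, the last holds). Time passes only in rows, so rows that do not move let the fingers close, or fill a call up. It gives the time, the measured TCP pose, the force, the opening and the grip force at its end, in the units of the state.
- ctrl.observe(): the state, without advancing time (a new reading comes with each control period).
- ctrl.grab_frame(name): name is "scene" or "top"; returns the picture (480x640x3 uint8, red, green, blue); there is no depth.
- ctrl.camera_info(name): a dict with "vertical_fov" (degrees; the focal length in pixels is half the picture's height over the tangent of half this angle, whatever the lens; pixels are square), "cx", "cy" (the principal point, pixels), "R" (3x3) and "t" (3): a world point X has camera coordinates R X + t. Camera axes: x right, y down, z forward; pixel columns grow to the right and rows downward; lengths in m; the calibration is good to about 2 mm. A picture is of the moment at which its call begins. camera_info takes no time and is no camera call.
- ctrl.finish_job(): hands the job in; it is judged then, once.
The state is a dict: "t": time; "joint_positions": joint angles; "joint_vel": joint speeds; "joint_efforts": joint torques, N m; "eef_pos": TCP position; "ee_rot": TCP orientation; "contact_force": force on the tool from outside, world axes, zero at the start; "wrist_torque": the same for the moment, N m; "opening": finger opening in m; "grip_force": force on a finger pad.
Only numpy, scipy, OpenCV 4.12 (cv2) and the standard library are available. Lean on these libraries where they do the work, as an engineer would, in place of code of your own. Each camera call takes 0.05 s, during which the arm holds its last target. There are 200 camera calls.

## Task

Make up the gift basket: put the short candle jar, the large ribbon spool and the small carton into the wicker basket, in any order, each standing upright on the basket's floor. Set each one down, do not drop it in, and leave the tall jar, the small spool and the flower pot where they stand.

Things in the scene. Friction and masses are not known exactly. Their poses are not given: they have to be found in the camera images.
- basket: Low open wicker basket, loose on the bench, rectangular: 220 mm along its x, 280 mm along its y, rim 75 mm above the bench. Walls 12 mm thick, flat floor 8 mm thick, so inside it is 196 by 256 mm and 67 mm deep. A small loop handle sticks out 30 mm from each y end, at rim height, nothing stands above the rim. Origin: centre of its underside; z up. About 0.7 kg.
- jar: The short jar: round glass candle jar with a paper label and a metal lid, 56 mm across, 62 mm tall, standing upright, about 0.22 kg. Origin: centre of its underside; z up through the lid.
- spool: The large spool: ribbon spool with cardboard flanges and grey ribbon wound to 2 mm within their rims, 60 mm across the flanges, 42 mm tall, standing on one flange, about 0.09 kg. Origin: centre of its underside; z up along its axle.
- gift_box: The small carton: closed brown cardboard box, 46 mm along its x, 62 mm along its y, 45 mm tall, about 0.08 kg; the lid is fixed on. (A big carton of the same make, 110 by 120 mm, stands farther back and is not wanted.) Origin: centre of its underside; z up.
- tall_jar: Bystander: jar of the same glass, label and lid and also 56 mm across, but 120 mm tall. It stays. Origin: centre of its underside.
- small_spool: Bystander: spool of the same make but 38 mm across and 30 mm tall. It stays. Origin: centre of its underside.
- pot: Bystander: empty terracotta flower pot, 80 mm across the mouth, 70 mm tall. It stays. Origin: centre of its underside.
There are look-alikes about, which are no part of the job. What is shaped like the spool but orange is not meant.

How it is judged:
At the end, for the whole second after the job is handed in: The short jar, large spool and small carton all stand upright (within 11 degrees) inside the basket, undersides less than 14 mm above its floor, released and at rest, and the basket stands level on the bench. Places and turns within the basket are free (x of jar in the frame of basket between -0.1 and 0.1 m and y of jar in the frame of basket between -0.13 and 0.13 m and z of jar in the frame of basket between 0 and 0.022 m and angle between each of jar, spool, gift_box's own z axis and vertical below 0.2 rad and linear speed of each of jar, spool, gift_box, basket below 0.03 m/s and x of spool in the frame of basket between -0.1 and 0.1 m and y of spool in the frame of basket between -0.13 and 0.13 m and z of spool in the frame of basket between 0 and 0.022 m and x of gift_box in the frame of basket between -0.1 and 0.1 m and y of gift_box in the frame of basket between -0.13 and 0.13 m and z of gift_box in the frame of basket between 0 and 0.022 m and angle between basket's own z axis and vertical below 0.1 rad and height (world z) of basket below 0.02 m); the robot touches nothing.
It fails at once if the tall jar, the small spool or the flower pot is shoved more than 40 mm or tipped over ((distance of tall_jar from where it was at the start of the episode above 0.04 m or angle between tall_jar's own z axis and vertical above 0.6 rad) or (distance of small_spool from where it was at the start of the episode above 0.04 m or angle between small_spool's own z axis and vertical above 0.6 rad) or (distance of pot from where it was at the start of the episode above 0.04 m or angle between pot's own z axis and vertical above 0.6 rad)).
It fails at once if the jar, spool or carton is dropped into the basket (falls in faster than 0.8 m/s, about a 35 mm fall) ((x of jar in the frame of basket between -0.1 and 0.1 m and y of jar in the frame of basket between -0.13 and 0.13 m and z of jar in the frame of basket between 0 and 0.06 m and linear speed of jar above 0.8 m/s) or (x of spool in the frame of basket between -0.1 and 0.1 m and y of spool in the frame of basket between -0.13 and 0.13 m and z of spool in the frame of basket between 0 and 0.06 m and linear speed of spool above 0.8 m/s) or (x of gift_box in the frame of basket between -0.1 and 0.1 m and y of gift_box in the frame of basket between -0.13 and 0.13 m and z of gift_box in the frame of basket between 0 and 0.06 m and linear speed of gift_box above 0.8 m/s)).
It also fails if it takes over 67 s, if anything falls off the work surface, if the arm or the gripper's body presses on something with over 40 N, if the wrist force passes 120 N, or if a joint passes its speed limit or range.

## Working session

There is one attempt and no reset: what is moved stays moved. The work goes in short steps, Python scripts to look and compute and a tool call to move; the robot and the scene stay as the last step left them, time stands still between calls to the robot, and variables do not carry over. Pictures are saved under pics/ and viewed, at most 10 in all, crops included, and the job is handed in when it is done.

Besides the shell and the picture viewer there is one more tool, called after "Emit:" as name(argument=value, ...) on one line, values as JSON. play_rows: Moves the arm, as the interface text tells. Its arguments: {"type":"object","properties":{"targets":{"type":"array"},"newtons":{"type":"number"}},"required":["targets"]}

```bash
mkdir -p pics; python3 - <<'E'
from bench import ctrl
import cv2
for n in("scene","top"):
    cv2.imwrite(f"pics/{n}0.png",ctrl.grab_frame(n)[:,:,::-1]); print(n,ctrl.camera_info(n))
s=ctrl.observe(); print(s['t'],s['eef_pos'],s['ee_rot'],s['opening'])
E
```

```text
scene {'vertical_fov': 57.501645937142236, 'cx': 323.1530880892026, 'cy': 237.86096162306262, 'R': array([[ 0.2016852 ,  0.97937691,  0.01199788],
       [ 0.7301374 , -0.14217118, -0.66834626],
       [-0.65285715,  0.14355565, -0.74375354]]), 't': array([-0.19473593, -0.37558449,  1.34035949])}
top {'vertical_fov': 54.18348189692516, 'cx': 324.0197367645858, 'cy': 233.35326337194056, 'R': array([[ 0.07532492, -0.99715721, -0.001913  ],
       [-0.97318658, -0.07309578, -0.21809376],
       [ 0.21733394,  0.0182896 , -0.97592595]]), 't': array([0.04565469, 0.56735624, 0.79570506])}
0.1 [0.2193522  0.58499359 0.40357417] [-5.60424422e-01 -3.09064392e+00  2.80667298e-03] 0.08546548543785257
```

View pics/scene0.png

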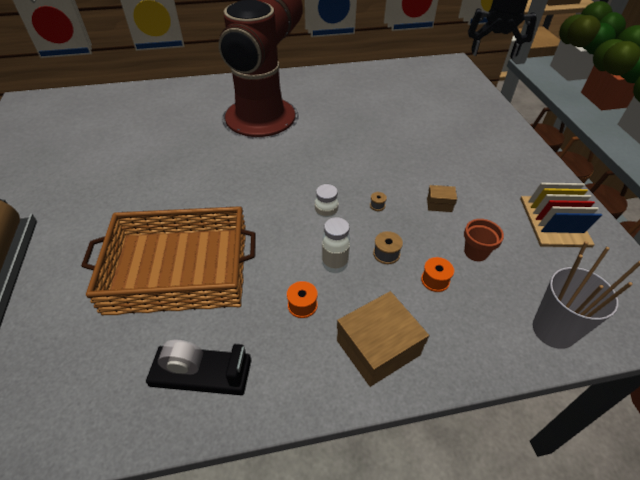

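View pics/top0.png

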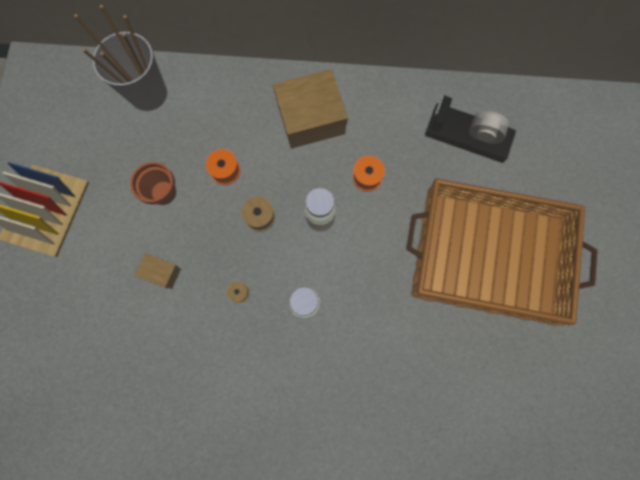

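Scene view: the short jar is at (327,199), the tall jar at (336,240), the large brown spool at (388,247), the small spool at (378,201), the small carton at (442,197), the big carton at (382,337) and the basket at (172,258). The orange look-alike spools are at (302,299) and (437,274).

Top view: short jar (304,301), tall jar (320,203), large spool (258,212), small spool (237,292), small carton (157,269), basket (500,250).

Next I'll measure these in both views and confirm the targets in an enlarged crop.

```bash
cat > h.py <<'E'
import numpy as np,cv2
from bench import ctrl
def cam(n):
    c=ctrl.camera_info(n); f=240/np.tan(np.radians(c['vertical_fov'])/2)
    return f,c['cx'],c['cy'],np.array(c['R']),np.array(c['t'])
def ray(n,uv,z):
    f,cx,cy,R,t=cam(n); C=-R.T@t
    d=R.T@np.array([(uv[0]-cx)/f,(uv[1]-cy)/f,1]); return C+d*(z-C[2])/d[2]
def proj(n,X):
    f,cx,cy,R,t=cam(n); p=R@np.array(X)+t; return np.array([f*p[0]/p[2]+cx,f*p[1]/p[2]+cy])
def tri(uv1,uv2):
    A=[];b=[]
    for n,uv in(("scene",uv1),("top",uv2)):
        f,cx,cy,R,t=cam(n)
        for i,c in((0,cx),(1,cy)):
            k=(uv[i]-c)/f; A.append(R[i]-k*R[2]); b.append(k*t[2]-t[i])
    return np.linalg.lstsq(np.array(A),np.array(b),rcond=None)
E
python3 - <<'E'
from h import *
print("campos",[-(cam(n)[3].T@cam(n)[4]) for n in("scene","top")])
im=cv2.imread("pics/top0.png"); hsv=cv2.cvtColor(im,cv2.COLOR_BGR2HSV)
sat=cv2.inRange(hsv,(5,70,40),(25,255,255))
lid=cv2.inRange(hsv,(105,20,140),(135,80,255))
for nm,m in(("sat",sat),("lid",lid)):
    for c in cv2.findContours(m,cv2.RETR_EXTERNAL,cv2.CHAIN_APPROX_NONE)[0]:
        a=cv2.contourArea(c)
        if a>120: print(nm,int(a),[np.round(v,1) for v in cv2.minAreaRect(c)])
for nm,s,t in(("jar lid",(327,192),(304,301)),("spool top",(388,241),(258,212)),("orange",(302,293),(369,170)),("tall",(337,227),(320,203)),("sspool",(378,197),(237,291))):
    X=tri(s,t); print(nm,X[0].round(3),proj("top",X[0]).round(),proj("scene",X[0]).round())
a=cv2.imread("pics/scene0.png")[170:290,290:490]
cv2.imwrite("pics/crop.png",cv2.resize(a,(800,480),interpolation=cv2.INTER_CUBIC))
b=im[180:330,110:350]; cv2.imwrite("pics/cropt.png",cv2.resize(b,(800,500),interpolation=cv2.INTER_CUBIC))
E
```

```text
campos [array([ 1.18856691, -0.0550936 ,  0.74821304]), array([0.37577083, 0.07244313, 0.90037341])]
sat 319 [array([237., 292.]), array([20., 20.]), np.float64(90.0)]
sat 861 [array([156.8, 270.7]), array([38.4, 24.9]), np.float64(21.8)]
sat 741 [array([257.3, 211.8]), array([31.1, 30.8]), np.float64(56.3)]
sat 20544 [array([502.2, 252.7]), array([190.5, 123.4]), np.float64(10.6)]
sat 2479 [array([ 38.7, 208.4]), array([76.2, 82.5]), np.float64(18.4)]
sat 1471 [array([152. , 182.5]), array([41., 44.]), np.float64(90.0)]
sat 918 [array([367.5, 173. ]), array([32.2, 36.2]), np.float64(26.6)]
sat 947 [array([222.7, 166.3]), array([37.4, 31.9]), np.float64(56.3)]
sat 3859 [array([311.4, 107.2]), array([65.8, 63.1]), np.float64(74.7)]
sat 231 [array([100.5,  48.1]), array([86.6,  8.3]), np.float64(49.9)]
sat 231 [array([122. ,  37.6]), array([80.3,  7.7]), np.float64(58.8)]
lid 465 [array([303.3, 300.9]), array([24.6, 24.6]), np.float64(26.6)]
lid 476 [array([319.8, 201.4]), array([24.7, 25.3]), np.float64(71.6)]
jar lid [0.438 0.116 0.054] [303. 301.] [326. 192.]
spool top [0.6   0.218 0.037] [258. 212.] [388. 241.]
orange [0.7   0.011 0.039] [369. 170.] [302. 293.]
tall [0.606 0.1   0.111] [319. 203.] [336. 227.]
sspool [0.449 0.242 0.026] [237. 291.] [378. 197.]
```

View pics/crop.png

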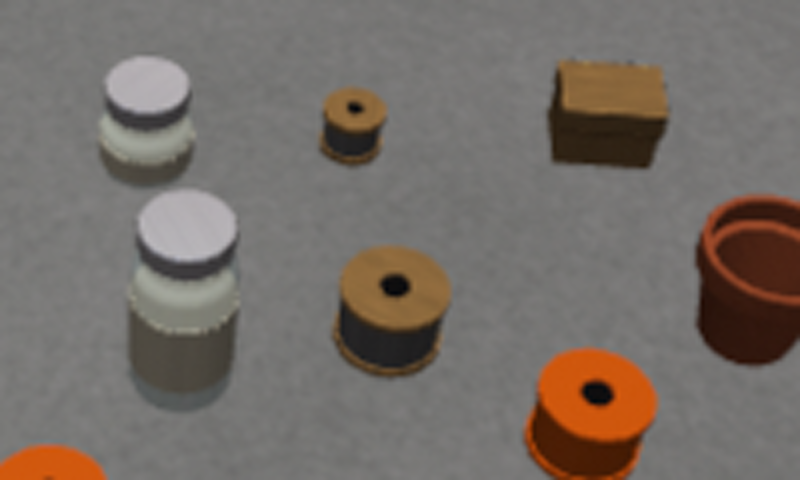

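View pics/cropt.png

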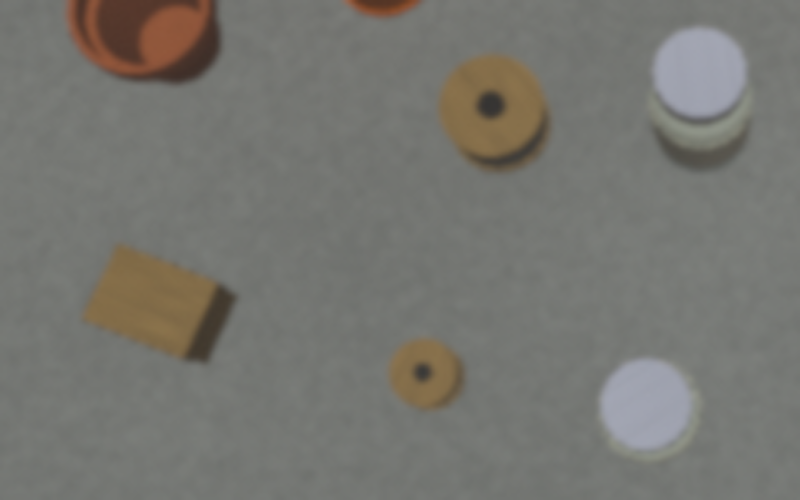

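The scene crop shows the targets as follows:
- Short squat jar at crop (148,120), clearly shorter than the tall one at (185,300).
- Large brown/grey spool at (393,310), with the small one at (353,123) and the orange one at (597,420), not wanted.
- Small carton at (608,113).

The top crop agrees. The carton's top corners there are (120,245), (218,283), (187,358) and (83,320), and the spool centre is (493,107).

```bash
python3 - <<'E'
from h import *
P=lambda uv,z:ray("top",uv,z)[:2].round(4)
print("jar",P((303.4,300.9),.062),ray("scene",(326.7,192),.062)[:2].round(3)); print("spool",P((257.9,212),.042),ray("scene",(388,241),.042)[:2].round(3))
print("tall",P((319.8,202),.12)," small",P((237,291.8),.03))
c=[P((110+.3*x,180+.3*y),.045) for x,y in((120,245),(218,283),(187,358),(83,320))]
print("carton",np.mean(c,0),c); e=c[1]-c[0]; e2=c[2]-c[1]; print(np.linalg.norm(e),np.linalg.norm(e2),np.degrees(np.arctan2(e[1],e[0])),np.degrees(np.arctan2(e2[1],e2[0])))
im=cv2.imread("pics/top0.png"); hsv=cv2.cvtColor(im,cv2.COLOR_BGR2HSV)
m=cv2.inRange(hsv,(3,70,40),(25,255,255)); m=cv2.morphologyEx(m,cv2.MORPH_OPEN,np.ones((15,15)))
cs=max(cv2.findContours(m,cv2.RETR_EXTERNAL,2)[0],key=cv2.contourArea)
q=cv2.approxPolyDP(cs,12,True)[:,0]; print(q.tolist())
w=np.array([P(u,.075) for u in q]); print(w,cv2.minAreaRect(w.astype(np.float32)))
s=ctrl.observe()
R=cv2.Rodrigues(np.array(s['ee_rot']))[0]; print(R.round(3),s['eef_pos'],s['t'])
E
```

```text
jar [0.4373 0.1154] [0.447 0.114]
spool [0.5989 0.2166] [0.604 0.217]
tall [0.6044 0.0985]  small [0.4471 0.2409]
carton [0.4736   0.391775] [array([0.5034, 0.4143]), array([0.4864, 0.3569]), array([0.4441, 0.3679]), array([0.4605, 0.428 ])]
0.05986451369551079 0.043706864449420305 -106.49756392307137 165.42324634494287
[[434, 181], [413, 296], [575, 323], [583, 206]]
[[ 0.6736 -0.1073]
 [ 0.4592 -0.0758]
 [ 0.4338 -0.3563]
 [ 0.646  -0.3794]] ((0.552600085735321, -0.22760000824928284), (0.28319913148880005, 0.21648432314395905), 84.2081069946289)
[[-0.936  0.351 -0.001]
 [ 0.351  0.936 -0.002]
 [ 0.    -0.002 -1.   ]] [0.2193522  0.58499359 0.40357417] 0.1
```

Plan: turn 5° to line the fingers up with the carton's long side, then grip all three at that orientation. In the basket's own frame they go at carton (0,-60), jar (-45,60) and spool (+45,60) mm. I'll start with the carton.

Emit:
play_rows(targets=[[85, 0, 0, 0, 0, 0, -0.014], [85, -0.99, -0.39, 0.4, 0, 0, 0], [85, -0.99, -0.39, 0.4, 0, 0, 0], [85, -0.99, -0.39, 0.4, 0, 0, 0], [85, -0.99, -0.39, 0.4, 0, 0, 0]], newtons=30)

```text
t: 0.72
eef_pos: [0.322, 0.5075, 0.3557]
ee_rot: [-0.424, -3.112, 0.001]
contact_force: [0.8, 0.2, -0.3]
opening: 0.0852
grip_force: 0.0
```

Emit:
play_rows(targets=[[85, -0.99, -0.39, 0.4, 0, 0, 0], [85, -0.99, -0.39, 0.4, 0, 0, 0], [85, -0.99, -0.39, 0.4, 0, 0, 0], [85, -0.99, -0.39, 0.4, 0, 0, 0], [85, -0.99, -0.39, 0.4, 0, 0, 0]])

```text
t: 1.35
eef_pos: [0.4494, 0.4114, 0.2958]
ee_rot: [-0.424, -3.112, 0.001]
contact_force: [0.3, -0.1, 0.3]
opening: 0.085
grip_force: 0.0
```

Emit:
play_rows(targets=[[85, -0.99, -0.39, 0.4, 0, 0, 0], [85, 0, 0, 0.2, 0, 0, 0], [85, 0, 0, 0, 0, 0, 0], [85, 0, 0, 0, 0, 0, 0], [85, 0, 0, 0, 0, 0, 0]])

```text
t: 1.98
eef_pos: [0.4739, 0.3936, 0.2793]
ee_rot: [0.422, 3.112, 0.001]
contact_force: [-0.1, -0.2, -0.6]
opening: 0.0852
grip_force: 0.0
```

```bash
cat > look.py <<'E'
from h import *
import sys
def look(tag,x0,y0,w,h,cam="top",k=4):
    cv2.imwrite(f"pics/{tag}.png",cv2.resize(ctrl.grab_frame(cam)[y0:y0+h,x0:x0+w,::-1],None,fx=k,fy=k,interpolation=cv2.INTER_CUBIC))
def need(target):  # shift in tool units to bring TCP to target
    s=ctrl.observe(); R=cv2.Rodrigues(np.array(s['ee_rot']))[0]
    print("t",s['t'],"pos",s['eef_pos'].round(4),"yaw_y",np.degrees(np.arctan2(R[1,1],R[0,1])).round(1),"open",round(s['opening'],4),"need",(R.T@(np.array(target)-s['eef_pos'])/.03).round(2))
E
python3 -c "
from look import *
need((.474,.392,.182)); look('c1',90,200,200,140)"
```

```text
t 1.975 pos [0.4739 0.3936 0.2793] yaw_y 74.5 open 0.0852 need [-0.02 -0.05  3.24]
```

View pics/c1.png

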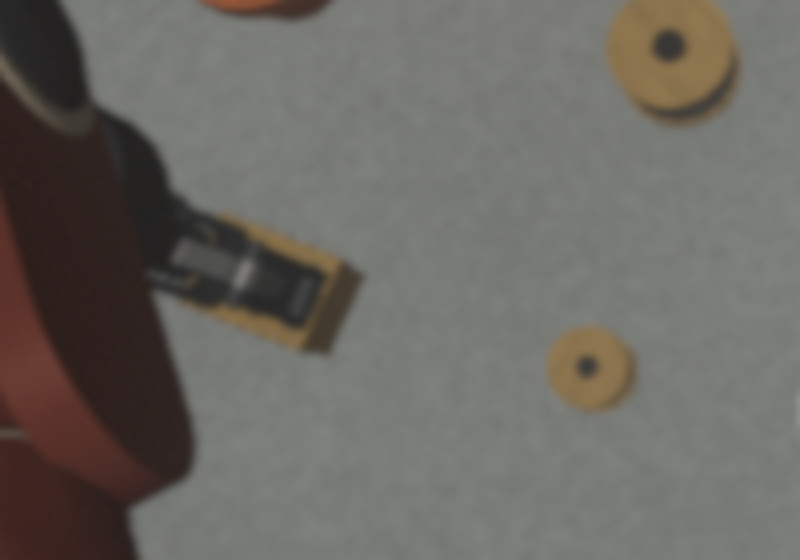

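The gripper sits over the carton, parallel to its edges and centred across it (crop 285,280). Going down to grip.

Emit:
play_rows(targets=[[85, 0, -0.05, 0.8, 0, 0, 0], [85, 0, 0, 0.8, 0, 0, 0], [85, 0, 0, 0.8, 0, 0, 0], [85, 0, 0, 0.5, 0, 0, 0], [85, 0, 0, 0.34, 0, 0, 0]])

```text
t: 2.65
eef_pos: [0.4738, 0.3917, 0.181]
ee_rot: [-0.424, -3.113, 0.0]
contact_force: [0.0, -0.2, -0.5]
opening: 0.0852
grip_force: 0.0
```

Emit:
play_rows(targets=[[40, 0, 0, 0, 0, 0, 0], [40, 0, 0, 0, 0, 0, 0], [40, 0, 0, 0, 0, 0, 0], [40, 0, 0, 0, 0, 0, 0], [40, 0, 0, 0, 0, 0, 0]], newtons=25)

```text
t: 3.28
eef_pos: [0.4741, 0.3917, 0.1821]
ee_rot: [0.424, 3.112, 0.001]
contact_force: [-0.1, 0.8, 2.5]
opening: 0.0617
grip_force: 28.9
```

Carton gripped (opening 61.7 mm). Lift it and carry it to the basket.

Emit:
play_rows(targets=[[40, 0, 0, -0.5, 0, 0, 0], [40, 0, 0, -1, 0, 0, 0], [40, 0, 0, -1, 0, 0, 0], [40, 0, 0, -1, 0, 0, 0], [40, 0, 0, -0.8, 0, 0, 0]])

```text
t: 3.9
eef_pos: [0.474, 0.3916, 0.313]
ee_rot: [0.424, 3.111, 0.002]
contact_force: [-0.6, -0.2, -1.3]
opening: 0.0616
grip_force: 28.6
```

Emit:
play_rows(targets=[[40, -0.2, -0.5, -0.5, 0, 0, 0], [40, -0.38, -0.96, -0.5, 0, 0, 0], [40, -0.38, -0.96, -0.5, 0, 0, 0], [40, -0.38, -0.96, 0, 0, 0, 0], [40, -0.38, -0.96, 0, 0, 0, 0]])

```text
t: 4.53
eef_pos: [0.4886, 0.2504, 0.3556]
ee_rot: [-0.425, -3.113, 0.001]
contact_force: [-0.1, -1.2, -1.1]
opening: 0.0618
grip_force: 28.6
```

Emit:
play_rows(targets=[[40, -0.38, -0.96, 0, 0, 0, 0], [40, -0.38, -0.96, 0, 0, 0, 0], [40, -0.38, -0.96, 0, 0, 0, 0], [40, -0.38, -0.96, 0, 0, 0, 0], [40, -0.38, -0.96, 0, 0, 0, 0]])

```text
t: 5.15
eef_pos: [0.5046, 0.0965, 0.3552]
ee_rot: [-0.425, -3.112, 0.001]
contact_force: [0.3, 0.1, -0.5]
opening: 0.0617
grip_force: 28.6
```

Emit:
play_rows(targets=[[40, -0.38, -0.96, 0, 0, 0, 0], [40, -0.38, -0.96, 0, 0, 0, 0], [40, -0.38, -0.96, 0, 0, 0, 0], [40, -0.38, -0.96, 0, 0, 0, 0], [40, -0.38, -0.96, 0, 0, 0, 0]])

```text
t: 5.78
eef_pos: [0.5208, -0.0574, 0.3552]
ee_rot: [-0.425, -3.112, 0.0]
contact_force: [0.1, 0.4, -1.3]
opening: 0.0621
grip_force: 28.6
```

Emit:
play_rows(targets=[[40, -0.38, -0.96, 0, 0, 0, 0], [40, -0.38, -0.96, 0, 0, 0, 0], [40, -0.38, -0.96, 0, 0, 0, 0], [40, -0.38, -0.96, 0, 0, 0, 0], [40, -0.3, -0.6, 0, 0, 0, 0]])

```text
t: 6.4
eef_pos: [0.5379, -0.2003, 0.3553]
ee_rot: [-0.426, -3.112, -0.0]
contact_force: [0.1, 0.6, -1.7]
opening: 0.0618
grip_force: 28.6
```

```bash
python3 -c "
from look import *
need((.547,-.288,.193)); look('c2',50,150,260,190,'scene',3)"
```

```text
t 6.4 pos [ 0.5379 -0.2003  0.3553] yaw_y 74.4 open 0.0618 need [-1.08 -2.73  5.41]
```

View pics/c2.png

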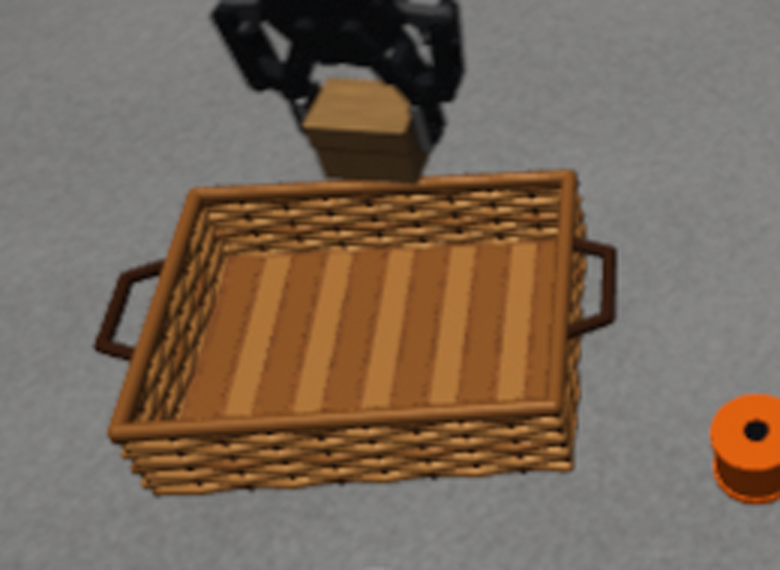

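The carton hangs level in the fingers at crop (365,130), with the empty basket below and unmoved. Finish the shift and lower it.

Emit:
play_rows(targets=[[40, -0.36, -0.91, 0, 0, 0, 0], [40, -0.36, -0.91, 0, 0, 0, 0], [40, -0.36, -0.91, 0, 0, 0, 0], [40, 0, 0, 0.5, 0, 0, 0], [40, 0, 0, 0.9, 0, 0, 0]])

```text
t: 7.08
eef_pos: [0.548, -0.2859, 0.3136]
ee_rot: [0.424, 3.111, -0.0]
contact_force: [-0.2, -0.9, -1.1]
opening: 0.0615
grip_force: 28.6
```

Emit:
play_rows(targets=[[40, 0, 0, 0.9, 0, 0, 0], [40, 0, 0, 0.9, 0, 0, 0], [40, 0, 0, 0.9, 0, 0, 0], [40, 0, 0, 0.6, 0, 0, 0], [40, 0, 0, 0.3, 0, 0, 0]])

```text
t: 7.7
eef_pos: [0.5475, -0.2854, 0.2039]
ee_rot: [-0.423, -3.111, -0.002]
contact_force: [0.9, 0.7, -0.5]
opening: 0.0615
grip_force: 28.6
```

Emit:
play_rows(targets=[[40, 0, 0, 0.2, 0, 0, 0], [40, 0, 0, 0.15, 0, 0, 0], [40, 0, 0, 0.1, 0, 0, 0], [40, 0, 0, 0, 0, 0, 0], [40, 0, 0, 0, 0, 0, 0]])

```text
t: 8.32
eef_pos: [0.548, -0.2864, 0.1924]
ee_rot: [0.424, 3.112, -0.001]
contact_force: [0.4, 0.2, -1.3]
opening: 0.0616
grip_force: 28.6
```

Emit:
play_rows(targets=[[40, 0, 0, 0.06, 0, 0, 0], [40, 0, 0, 0, 0, 0, 0], [78, 0, 0, 0, 0, 0, 0], [78, 0, 0, 0, 0, 0, 0], [78, 0, 0, 0, 0, 0, 0]])

```text
t: 8.95
eef_pos: [0.548, -0.2863, 0.1904]
ee_rot: [0.424, 3.113, -0.0]
contact_force: [0.9, -0.4, -1.0]
opening: 0.0778
grip_force: 0.0
```

Emit:
play_rows(targets=[[78, 0, 0, -0.5, 0, 0, 0], [78, 0, 0, -1, 0, 0, 0], [78, 0, 0, -1, 0, 0, 0], [78, 0, 0, -1, 0, 0, 0], [78, 0, 0, -0.5, 0, 0, 0]])

```text
t: 9.57
eef_pos: [0.5484, -0.2866, 0.3136]
ee_rot: [0.424, 3.109, -0.003]
contact_force: [0.2, -0.3, 1.2]
opening: 0.078
grip_force: 0.0
```

Emit:
play_rows(targets=[[85, 0.54, 0.92, 0, 0, 0, 0], [85, 0.54, 0.92, 0, 0, 0, 0], [85, 0.54, 0.92, 0, 0, 0, 0], [85, 0.54, 0.92, 0, 0, 0, 0], [85, 0.54, 0.92, 0, 0, 0, 0]])

```text
t: 10.2
eef_pos: [0.5062, -0.1306, 0.3101]
ee_rot: [-0.424, -3.112, -0.0]
contact_force: [-0.4, -0.0, 0.5]
opening: 0.0847
grip_force: 0.0
```

Emit:
play_rows(targets=[[85, 0.54, 0.92, 0, 0, 0, 0], [85, 0.54, 0.92, 0, 0, 0, 0], [85, 0.54, 0.92, 0, 0, 0, 0], [85, 0.54, 0.92, 0, 0, 0, 0], [85, 0.54, 0.92, 0, 0, 0, 0]])

```text
t: 10.82
eef_pos: [0.4651, 0.024, 0.3101]
ee_rot: [-0.424, -3.113, -0.0]
contact_force: [0.7, 0.4, -0.5]
opening: 0.0849
grip_force: 0.0
```

Emit:
play_rows(targets=[[85, 0.54, 0.92, 0, 0, 0, 0], [85, 0.54, 0.92, 0, 0, 0, 0], [85, 0.54, 0.92, 0, 0, 0, 0], [85, 0, 0, 0, 0, 0, 0], [85, 0, 0, 0, 0, 0, 0]])

```text
t: 11.45
eef_pos: [0.441, 0.1156, 0.3102]
ee_rot: [-0.424, -3.113, 0.001]
contact_force: [-0.4, 0.9, 0.7]
opening: 0.085
grip_force: 0.0
```

```bash
python3 -c "
from look import *
need((.440,.115,.182)); look('c3',80,100,320,240,'scene',2.5)"
```

```text
t 11.45 pos [0.441  0.1156 0.3102] yaw_y 74.5 open 0.085 need [ 0.03 -0.03  4.27]
```

View pics/c3.png

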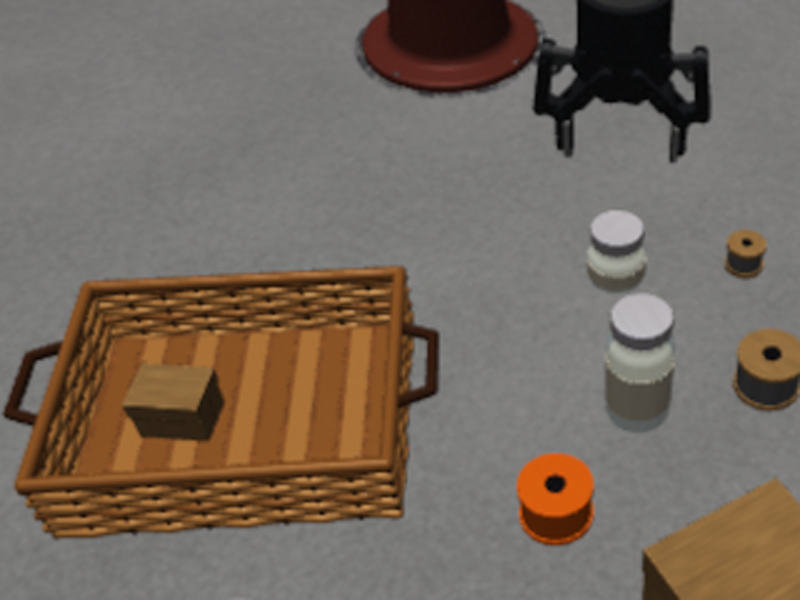

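The carton stands upright in the basket at crop (175,400). The open gripper is above the short jar (615,245), and the tall jar and spools are untouched. Descend and grip the jar.

Emit:
play_rows(targets=[[85, 0.03, -0.03, 0.7, 0, 0, 0], [85, 0, 0, 1, 0, 0, 0], [85, 0, 0, 1, 0, 0, 0], [85, 0, 0, 0.9, 0, 0, 0], [85, 0, 0, 0.4, 0, 0, 0]])

```text
t: 12.12
eef_pos: [0.4394, 0.1143, 0.1886]
ee_rot: [-0.426, -3.11, 0.001]
contact_force: [0.7, -0.6, 0.5]
opening: 0.0848
grip_force: 0.0
```

Emit:
play_rows(targets=[[85, 0, 0, 0.3, 0, 0, 0], [40, 0, 0, 0, 0, 0, 0], [40, 0, 0, 0, 0, 0, 0], [40, 0, 0, 0, 0, 0, 0], [40, 0, 0, 0, 0, 0, 0]], newtons=30)

```text
t: 12.75
eef_pos: [0.4406, 0.1152, 0.1824]
ee_rot: [0.424, 3.111, 0.0]
contact_force: [-0.3, -1.4, 5.8]
opening: 0.0548
grip_force: 32.9
```

Emit:
play_rows(targets=[[40, 0, 0, 0, 0, 0, 0], [40, 0, 0, -0.3, 0, 0, 0], [40, 0, 0, -0.7, 0, 0, 0], [40, 0, 0, -1, 0, 0, 0], [40, 0, 0, -1, 0, 0, 0]])

```text
t: 13.38
eef_pos: [0.4391, 0.1152, 0.2712]
ee_rot: [-0.424, -3.111, 0.0]
contact_force: [0.1, -0.0, -2.4]
opening: 0.0546
grip_force: 32.7
```

Emit:
play_rows(targets=[[40, -0.2, -0.35, -0.6, 0, 0, 0], [40, -0.5, -0.85, -0.6, 0, 0, 0], [40, -0.54, -0.92, -0.3, 0, 0, 0], [40, -0.54, -0.92, 0, 0, 0, 0], [40, -0.54, -0.92, 0, 0, 0, 0]])

```text
t: 14.0
eef_pos: [0.4749, -0.0195, 0.3156]
ee_rot: [-0.425, -3.112, 0.0]
contact_force: [0.1, -0.2, -2.5]
opening: 0.0547
grip_force: 32.8
```

Emit:
play_rows(targets=[[40, -0.54, -0.92, 0, 0, 0, 0], [40, -0.54, -0.92, 0, 0, 0, 0], [40, -0.54, -0.92, 0, 0, 0, 0], [40, -0.54, -0.92, 0, 0, 0, 0], [40, -0.4, -0.66, 0, 0, 0, 0]])

```text
t: 14.62
eef_pos: [0.514, -0.1656, 0.3154]
ee_rot: [-0.426, -3.111, -0.001]
contact_force: [0.7, -0.1, -2.2]
opening: 0.0544
grip_force: 32.8
```

```bash
python3 -c "
from look import *
need((.514,-.164,.192)); look('c4',80,100,320,240,'scene',2.5)"
```

```text
t 14.625 pos [ 0.514  -0.1656  0.3154] yaw_y 74.4 open 0.0544 need [0.01 0.05 4.11]
```

View pics/c4.png

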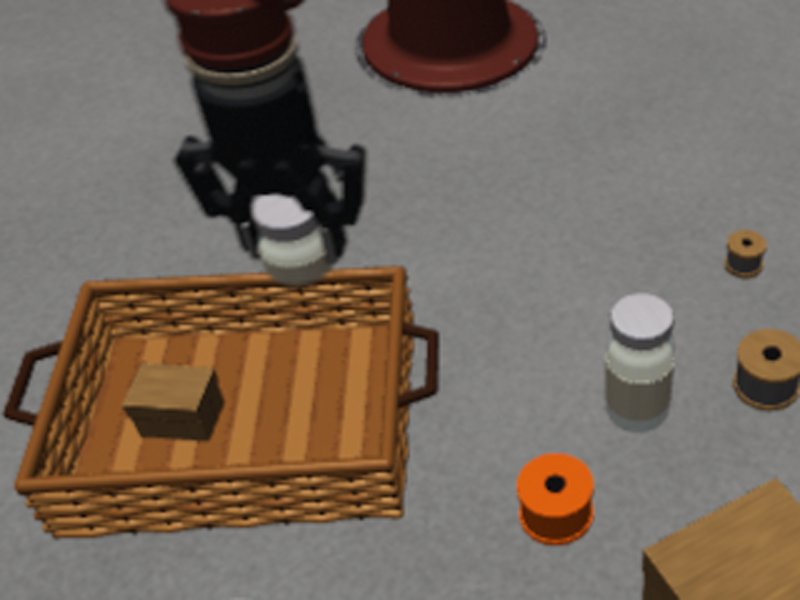

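The jar is held upright above the basket's back half (crop 290,240). Lower it.

Emit:
play_rows(targets=[[40, 0, 0.05, 0.6, 0, 0, 0], [40, 0, 0, 1, 0, 0, 0], [40, 0, 0, 0.9, 0, 0, 0], [40, 0, 0, 0.7, 0, 0, 0], [40, 0, 0, 0.4, 0, 0, 0]])

```text
t: 15.3
eef_pos: [0.5135, -0.161, 0.2053]
ee_rot: [-0.422, -3.109, -0.003]
contact_force: [0.6, -0.8, -3.0]
opening: 0.0548
grip_force: 32.8
```

Emit:
play_rows(targets=[[40, 0, 0, 0.2, 0, 0, 0], [40, 0, 0, 0.15, 0, 0, 0], [40, 0, 0, 0.1, 0, 0, 0], [40, 0, 0, 0.07, 0, 0, 0], [40, 0, 0, 0, 0, 0, 0]])

```text
t: 15.92
eef_pos: [0.5148, -0.1625, 0.1928]
ee_rot: [0.424, 3.113, -0.0]
contact_force: [-1.0, -0.7, -3.1]
opening: 0.0543
grip_force: 32.8
```

Emit:
play_rows(targets=[[40, 0, 0, 0.06, 0, 0, 0], [40, 0, 0, 0, 0, 0, 0], [78, 0, 0, 0, 0, 0, 0], [78, 0, 0, 0, 0, 0, 0], [78, 0, 0, 0, 0, 0, 0]])

```text
t: 16.55
eef_pos: [0.5152, -0.1627, 0.1918]
ee_rot: [0.424, 3.111, -0.001]
contact_force: [-1.3, -1.6, 2.9]
opening: 0.0781
grip_force: 0.5
```

Emit:
play_rows(targets=[[78, 0, 0, -0.4, 0, 0, 0], [78, 0, 0, -0.8, 0, 0, 0], [78, 0, 0, -1, 0, 0, 0], [78, 0, 0, -1, 0, 0, 0], [78, 0, 0, -1, 0, 0, 0]])

```text
t: 17.18
eef_pos: [0.5146, -0.1621, 0.3185]
ee_rot: [0.424, 3.112, 0.0]
contact_force: [0.2, -0.1, 0.5]
opening: 0.0783
grip_force: 0.0
```

Emit:
play_rows(targets=[[85, 0, 0, -0.9, 0, 0, 0], [85, 0.05, 0.92, 0, 0, 0, 0], [85, 0.05, 0.92, 0, 0, 0, 0], [85, 0.05, 0.92, 0, 0, 0, 0], [85, 0.05, 0.92, 0, 0, 0, 0]])

```text
t: 17.8
eef_pos: [0.5384, -0.0533, 0.3445]
ee_rot: [0.424, 3.112, 0.001]
contact_force: [-0.9, -0.9, 0.4]
opening: 0.0849
grip_force: 0.0
```

Emit:
play_rows(targets=[[85, 0.05, 0.92, 0, 0, 0, 0], [85, 0.05, 0.92, 0, 0, 0, 0], [85, 0.05, 0.92, 0, 0, 0, 0], [85, 0.05, 0.92, 0, 0, 0, 0], [85, 0.05, 0.92, 0, 0, 0, 0]])

```text
t: 18.42
eef_pos: [0.5681, 0.0817, 0.3445]
ee_rot: [0.424, 3.113, 0.001]
contact_force: [-0.3, 0.4, -0.2]
opening: 0.0849
grip_force: 0.0
```

Emit:
play_rows(targets=[[85, 0.05, 0.92, 0, 0, 0, 0], [85, 0.05, 0.92, 0, 0, 0, 0], [85, 0.05, 0.92, 0, 0, 0, 0], [85, 0.05, 0.92, 0, 0, 0, 0], [85, 0, 0, 0, 0, 0, 0]])

```text
t: 19.05
eef_pos: [0.5918, 0.1901, 0.3444]
ee_rot: [0.42, 3.113, 0.001]
contact_force: [-0.3, 0.2, 0.4]
opening: 0.0849
grip_force: 0.0
```

```bash
python3 -c "
from look import *
need((.600,.217,.180)); look('c5',80,100,320,240,'scene',2.5)"
```

```text
t 19.05 pos [0.5918 0.1901 0.3444] yaw_y 74.6 open 0.0849 need [-0.03  0.94  5.48]
```

View pics/c5.png

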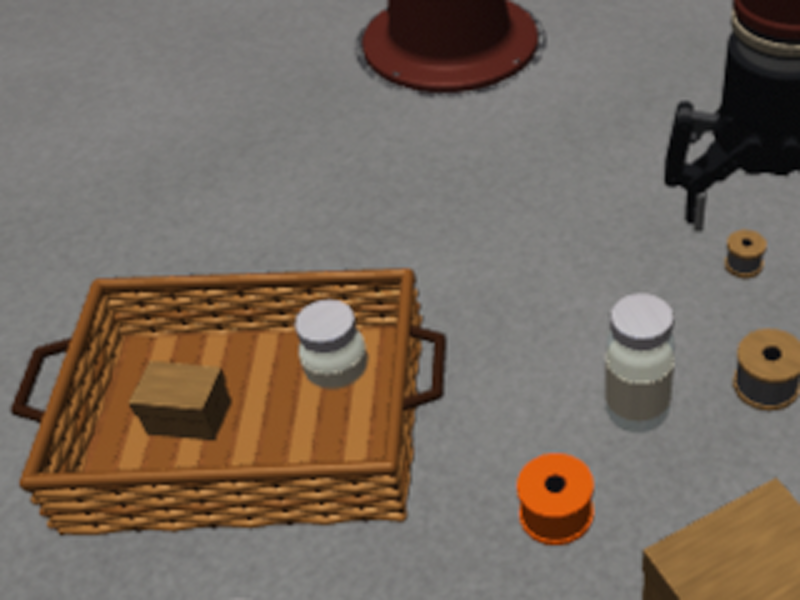

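The jar stands upright in the basket at crop (330,345), and the carton is still upright at (180,400). The opening finger nudged the basket about 5 mm towards +y, so I'll set the spool more centrally and open less. Now the spool.

Emit:
play_rows(targets=[[85, -0.03, 0.94, 0.3, 0, 0, 0], [85, 0, 0, 1, 0, 0, 0], [85, 0, 0, 1, 0, 0, 0], [85, 0, 0, 1, 0, 0, 0], [85, 0, 0, 1, 0, 0, 0]])

```text
t: 19.73
eef_pos: [0.6002, 0.2144, 0.2143]
ee_rot: [0.426, 3.113, -0.0]
contact_force: [0.7, -0.0, 0.8]
opening: 0.0849
grip_force: 0.0
```

Emit:
play_rows(targets=[[85, 0, 0, 0.7, 0, 0, 0], [85, 0, 0, 0.4, 0, 0, 0], [85, 0, 0, 0.1, 0, 0, 0], [40, 0, 0, 0, 0, 0, 0], [40, 0, 0, 0, 0, 0, 0]], newtons=25)

```text
t: 20.35
eef_pos: [0.601, 0.2157, 0.1805]
ee_rot: [0.424, 3.11, 0.001]
contact_force: [-0.4, 0.0, 2.1]
opening: 0.0584
grip_force: 26.8
```

Emit:
play_rows(targets=[[40, 0, 0, 0, 0, 0, 0], [40, 0, 0, 0, 0, 0, 0], [40, 0, 0, 0, 0, 0, 0], [40, 0, 0, -0.5, 0, 0, 0], [40, 0, 0, -1, 0, 0, 0]])

```text
t: 20.98
eef_pos: [0.5991, 0.2151, 0.2224]
ee_rot: [-0.423, -3.108, 0.003]
contact_force: [0.2, -0.4, -1.7]
opening: 0.059
grip_force: 27.2
```

```bash
python3 -c "
from look import *
need((.600,-.180,.190))
a=cv2.cvtColor(ctrl.grab_frame('top'),cv2.COLOR_RGB2HSV); m=cv2.inRange(a,(3,70,40),(25,255,255))[:,400:]
m=cv2.morphologyEx(cv2.morphologyEx(m,cv2.MORPH_CLOSE,np.ones((9,9))),cv2.MORPH_OPEN,np.ones((15,15)))
q=cv2.approxPolyDP(max(cv2.findContours(m,0,2)[0],key=cv2.contourArea),12,True)[:,0]+[400,0]
print(q.tolist(),np.mean([ray('top',u,.075)[:2] for u in q],0))"
```

```text
t 20.975 pos [0.5991 0.2151 0.2224] yaw_y 74.5 open 0.059 need [ -3.56 -12.68   1.1 ]
[[433, 179], [410, 214], [409, 293], [570, 324], [581, 207]] [ 0.56477329 -0.19251747]
```

Spool gripped (59 mm). Lift well clear of the tall jar and carry it over.

Emit:
play_rows(targets=[[40, 0, 0, -1, 0, 0, 0], [40, 0, 0, -1, 0, 0, 0], [40, 0, 0, -1, 0, 0, 0], [40, 0, 0, -1, 0, 0, 0], [40, 0, 0, -0.7, 0, 0, 0]])

```text
t: 21.65
eef_pos: [0.6003, 0.2154, 0.3663]
ee_rot: [0.424, 3.112, 0.001]
contact_force: [0.3, -0.1, -1.3]
opening: 0.0586
grip_force: 27.3
```

Emit:
play_rows(targets=[[40, -0.14, -0.5, 0, 0, 0, 0], [40, -0.27, -0.96, 0, 0, 0, 0], [40, -0.27, -0.96, 0, 0, 0, 0], [40, -0.27, -0.96, 0, 0, 0, 0], [40, -0.27, -0.96, 0, 0, 0, 0]])

```text
t: 22.28
eef_pos: [0.6001, 0.0783, 0.3624]
ee_rot: [-0.425, -3.109, 0.002]
contact_force: [-0.1, 0.2, -1.2]
opening: 0.0587
grip_force: 27.3
```

Emit:
play_rows(targets=[[40, -0.27, -0.96, 0, 0, 0, 0], [40, -0.27, -0.96, 0, 0, 0, 0], [40, -0.27, -0.96, 0, 0, 0, 0], [40, -0.27, -0.96, 0, 0, 0, 0], [40, -0.27, -0.96, 0, 0, 0, 0]])

```text
t: 22.9
eef_pos: [0.6003, -0.0712, 0.3624]
ee_rot: [-0.425, -3.109, 0.0]
contact_force: [0.6, -0.3, -1.5]
opening: 0.0587
grip_force: 27.3
```

Emit:
play_rows(targets=[[40, -0.27, -0.96, 0, 0, 0, 0], [40, -0.27, -0.96, 0, 0, 0, 0], [40, -0.27, -0.96, 0, 0, 0, 0], [40, -0.2, -0.7, 0, 0, 0, 0], [40, 0, 0, 0, 0, 0, 0]])

```text
t: 23.52
eef_pos: [0.6012, -0.1826, 0.3635]
ee_rot: [-0.428, -3.11, -0.001]
contact_force: [0.6, 0.5, -1.5]
opening: 0.0584
grip_force: 27.4
```

```bash
python3 -c "
from look import *
need((.600,-.180,.190)); look('c6',80,100,320,240,'scene',2.5)"
```

```text
t 23.525 pos [ 0.6012 -0.1826  0.3635] yaw_y 74.3 open 0.0584 need [0.05 0.07 5.78]
```

View pics/c6.png

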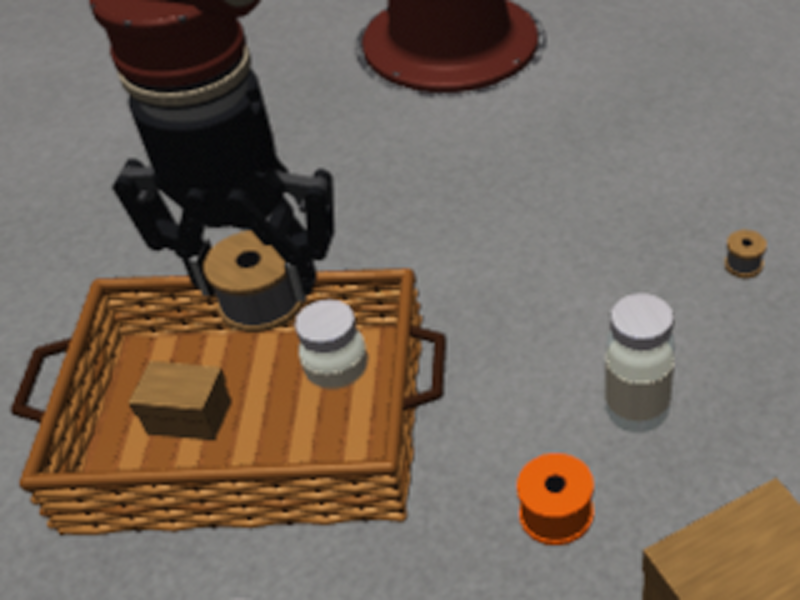

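The spool is held nearly upright at crop (250,280), and the jar, carton, tall jar and small spool are as they were. Lower it into the free front-right area.

Emit:
play_rows(targets=[[40, 0.05, 0.07, 0.6, 0, 0, 0], [40, 0, 0, 1, 0, 0, 0], [40, 0, 0, 1, 0, 0, 0], [40, 0, 0, 1, 0, 0, 0], [40, 0, 0, 0.9, 0, 0, 0]])

```text
t: 24.2
eef_pos: [0.6001, -0.177, 0.227]
ee_rot: [-0.421, -3.111, -0.001]
contact_force: [0.1, -0.4, -1.3]
opening: 0.059
grip_force: 27.4
```

Emit:
play_rows(targets=[[40, 0, 0, 0.6, 0, 0, 0], [40, 0, 0, 0.3, 0, 0, 0], [40, 0, 0, 0.2, 0, 0, 0], [40, 0, 0, 0.1, 0, 0, 0], [40, 0, 0, 0.05, 0, 0, 0]])

```text
t: 24.82
eef_pos: [0.6012, -0.1788, 0.193]
ee_rot: [0.424, 3.112, -0.001]
contact_force: [0.6, -0.0, -0.6]
opening: 0.0588
grip_force: 27.4
```

Emit:
play_rows(targets=[[40, 0, 0, 0.06, 0, 0, 0], [40, 0, 0, 0, 0, 0, 0], [70, 0, 0, 0, 0, 0, 0], [70, 0, 0, 0, 0, 0, 0], [70, 0, 0, 0, 0, 0, 0]])

```text
t: 25.45
eef_pos: [0.6009, -0.1786, 0.1908]
ee_rot: [0.424, 3.112, -0.0]
contact_force: [0.4, 0.0, -0.0]
opening: 0.0698
grip_force: 0.0
```

Emit:
play_rows(targets=[[70, 0, 0, -0.3, 0, 0, 0], [70, 0, 0, -0.7, 0, 0, 0], [70, 0, 0, -1, 0, 0, 0], [70, 0, 0, -1, 0, 0, 0], [70, 0, 0, -1, 0, 0, 0]])

```text
t: 26.08
eef_pos: [0.6009, -0.1786, 0.3137]
ee_rot: [0.424, 3.11, -0.001]
contact_force: [0.7, 0.5, -0.1]
opening: 0.0699
grip_force: 0.0
```

Emit:
play_rows(targets=[[70, 0, 0, -1, 0, 0, 0], [70, 0.8, 0, -1, 0, 0, 0], [70, 1, 0, -0.5, 0, 0, 0], [70, 1, 0, 0, 0, 0, 0], [70, 0.6, 0, 0, 0, 0, 0]])

```text
t: 26.7
eef_pos: [0.5014, -0.1509, 0.3879]
ee_rot: [0.424, 3.11, -0.002]
contact_force: [0.1, -0.2, -0.5]
opening: 0.07
grip_force: 0.0
```

```bash
python3 -c "
from look import *
look('c7',80,100,320,240,'scene',2.5); print(ctrl.observe()['t'])"
```

```text
26.75
```

View pics/c7.png

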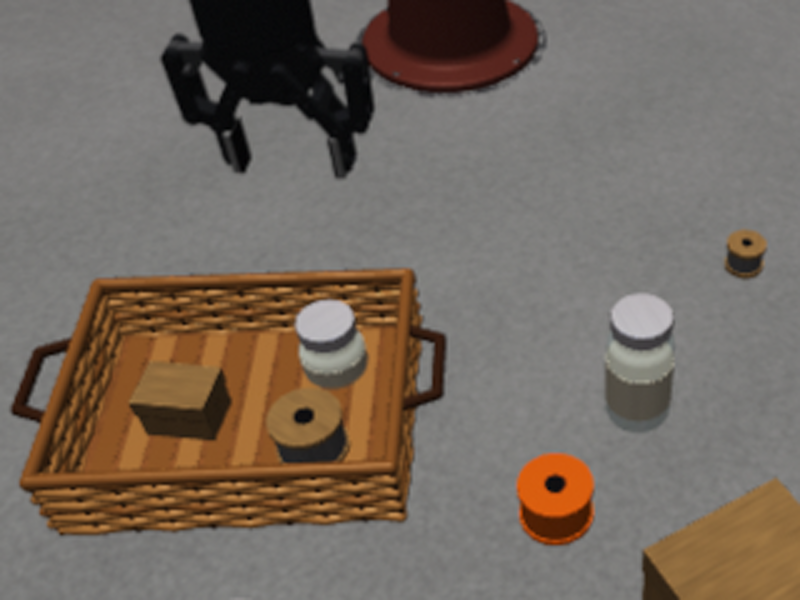

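All three stand upright in the basket: carton at crop (180,400), jar at (330,345) and spool at (305,430). The gripper is clear, and the tall jar and small spool are where they were. Handing in.

```bash
python3 -c "
from bench import ctrl
print(ctrl.finish_job())"
```

```text
the job is handed in; nothing more can be done
None
```

The short jar, large spool and small carton are in the basket, and the job is handed in at about 27 s. The last picture showed all three upright and the tall jar and small spool in place; the pot was out of that frame, the basket shifted about 5 mm, no verdict came back, and I viewed 11 pictures, one over the limit of 10.

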